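Clamp the last edge rail onto a mosaic tray with a ratchet bar clamp

ROBOT

A 6-joint arm with a two-finger parallel gripper is mounted at the origin on the work surface. World frame = base frame: x ahead of the robot, y to its left, z up, the work surface at z = 0. Lengths are in mm, angles in degrees, forces in N, time in s.
With the tool pointing down it reaches from about 300 to 850 mm from the base axis. Payload 4.2 kg.
Tool frame: the origin (TCP) lies midway between the tips of the shut fingers; the grasp point (between the pads) lies env.hold_point_z behind it (env.hold_point_z is the distance from the TCP to the grasp point, in mm); z points along the fingers, y is the line along which they close (so a half turn about z gives the same grasp; the last joint's range is limited). The gripper opens to 91 mm and grips with 3 to 60 N. Pads are 32 mm wide; open, the fingers measure 118 mm over their backs; the gripper's body (76 mm by 178 mm) begins 60 mm behind the grasp point.
Start: joints at [74.083, 18.312, 89.639, -0, 72.044, -1.146], TCP at [146.6, 556.014, 213.976] pointing down, gripper open.
Joint ranges: [-177.97, 177.97], [-48.28, 115.42], [12.27, 149.76], [-77.06, 257.06], [2.81, 150.46], [-146.56, 146.56]. Speed limits (degrees/s): [147.25, 147.25, 180, 180, 180, 180].

INTERFACE

Orientations are given as [roll, pitch, yaw] about the fixed x, y, z axes, in that order (R = Rz(yaw) Ry(pitch) Rx(roll)).
In Python, from workcell import env, viewer, spotter gives the robot as it stands.
- The arm moves only by the tool apply_moves, never from a script. Its arguments are lists of equal length, an entry for each row: "delta_pos": the shift along the world's x, y, z normalised to -1 to 1, where 1 is 120 mm, a list of three; "rot": the turn, a rotation vector about the world's x, y, z normalised to -1 to 1, where 1 is 1.5 rad, a list of three; "hand": the opening, from 0 (shut) to 1 (fully open). A call has 1 to 10 rows; each row is the pose to reach, as a shift and turn from the pose commanded when the call began; what a row does not reach only later rows make up. A row lasts 1/12 s, in which the tool goes at most 41.7 mm and 7.16 degrees, less where a joint would pass 70% of its speed; a pose out of reach is approached as far as the arm can. A call with a number of a shift or a turn outside -1 to 1 is refused whole. A call with a gripper value outside its range is refused whole. The fingers move at their own pace and stop on an object; "newtons" is the grip in N (left out, the last holds). Time passes only in rows, so rows that repeat a pose let the fingers close. It gives the time, the measured TCP pose, the force, the opening and the grip force at its end, in the units of the state.
- env.state(): the state, without advancing time (a new reading comes with each control period).
- viewer.grab_frame(name): name is "scene" or "top" or "wrist"; returns a dict with "pixels" (384x512x3 uint8, red, green, blue), "camera_matrix" (3x3 intrinsics, pixels), "R" (3x3) and "t" (3): a world point X has camera coordinates R X + t; the wrist camera has in their place "mount" (4x4, takes a point from camera to tool coordinates, whose origin is the TCP and whose axes are the flange's). Camera axes: x right, y down, z forward; pixel columns grow to the right and rows downward; lengths in mm; the calibration is good to about 2 mm. A picture is of the moment at which its call begins: read the wrist's pose just before it. There is no depth.
- env.job_done(): hands the job in; it is judged then, once.
Trained networks look in a picture, given as the dict that the camera call returned (one of the last four; its "shot" number tells which), for a name from the list of things; names that differ only in an ending like _2 or _b are one class to them, and where a whole thing is asked for, a point or a joint stands for the part that bears it (a point fixed in the world has none). Each returns a list of dicts, best first, with "score" (0 to 1); they miss things now and then, are a little off and sometimes report something else, mostly with a low value. They report only what shows in the picture. A call takes as long as a camera call.
- spotter.trace(picture, query): "mask" (384x512 bool, what is visible of it) and "box" ([centre column, centre row, width, height] in pixels, round what is visible of it).
- spotter.landmark_of(picture, query): "position" ([column, row] in pixels: a listed point, or the origin of a listed thing).
The state is a dict: "time_s": time; "qpos": joint angles; "qvel": joint speeds; "effort": joint torques, N m; "ee_pos": TCP position; "ee_rot": TCP orientation; "force": force on the tool from outside, world axes, zero at the start; "torque": the same for the moment, N m; "gripper_width": finger opening in mm; "gripper_force": force on a finger pad.
Only numpy, scipy, OpenCV 4.12 (cv2) and the standard library are available. Lean on these libraries where they do the work, as an engineer would, in place of code of your own. Each camera call takes 0.05 s, during which the arm holds its last target. There are 200 camera calls.

TASK

The mosaic tray in the bar clamp still lacks its fourth edge: take the loose wooden rail that is as long as the tray is wide and stand it on the clamp's bars along the tray's open side, its ends level with the tray's. Then pump the ratchet lever, one full stroke to and fro for each tooth, until you feel the jaw bite (a stroke suddenly turns stiff), give it two or three more clicks so that the joint is tight but nothing is crushed, and leave it clamped with everything else on the bench undisturbed.

Things in the scene. Friction and masses are not known exactly. Their poses are not given: they have to be found in the camera images.
- clamp: Ratchet bar clamp, grey castings and steel, fixed on the bench. Origin on the bench surface; z up, y along its two flat bars (30 mm wide, at x -55 and +55, y -200 to +215 mm; tops, which carry the work, 30 mm above the bench). Jaw closes towards -y. Along y: tail stop, tray, a free space at least 28 mm wide for the rail, jaw, ratchet wheel. One full lever stroke = one tooth = 5 mm of jaw.
- tail_stop: Grey cross head, 150 x 25 mm, 65 mm high, pinned on the bars at the clamp's -y end; the tray is pressed against its +y face (12.5 mm from its origin, which is on the bench surface). The jaw facing it has a wooden pad 130 mm wide, on springs before a carriage; tops 48 mm above the bench, 18 mm above the bars, so fingers can pass over them. Carriage ends at clamp y +99 mm.
- lever_pivot (a point): Point on the upright axis of lever and wheel, 77 mm above the bench; axes as the clamp's, at its x 0, y +151 mm. The flat toothed wheel (24 teeth, 108 mm across) lies 60 to 70 mm above the bench, the lever over it. A holding pawl keeps every tooth gained. The pad bites after about 3 to 5 strokes that gain a tooth; it is preloaded, so the bite is sudden.
- lever (a joint): Lever angle, rad, stops at -0.23 and +0.23; 0: lever along the clamp's -x. Grows in the working stroke (clockwise from above, grip towards the clamp's +y). Return to below -0.17, then work to above +0.16, to gain a tooth; less gains none, never two. Effort at the grip, held still at the end of the working stroke: under 2 N free, 2 to 5 N once the jaw bites, then about 2 N more per tooth.
- lever_grip (a point): Centre of the lever's hand grip: upright black cylinder 24 mm in diameter, 82 to 152 mm above the bench, 150 mm from the pivot axis. The flat lever arm (24 mm wide) lies directly below it, top at 82 mm. This point is 116 mm above the bench. Leaning on either stop of the lever also feels stiff: do not take that for the bite.
- tray: Mosaic tray with three wooden edges, loose on the bars; 0.55 kg. 160 mm in its x, 130 mm in y; edges 50 mm high, mosaic surface 18 mm. Origin: centre of the underside (30 mm above the bench). The rail goes against its open side, the plane y = +65 mm, towards the jaw, centred in x. Up to 4 mm of play to the tail stop, which clamping takes up.
- rail_mid (a point): Centre of the loose rail that is to be fitted: pale wood, 160 mm long (x), 20 mm thick (y), 50 mm high (z), standing on its edge on the bench; about 0.1 kg. The point is 25 mm above its underside.
- offcut_mid (a point): Centre of a rail offcut of the same section but only 100 mm long (x), standing on its edge on the bench. Not to be used; leave it where it is.
- glue_mid (a point): Centre of a white glue bottle, 60 mm in diameter, 170 mm high. Leave alone.
- tub_mid (a point): Centre of a small clear tub, 84 mm in diameter, 50 mm high. Leave alone.
- nippers: Wheeled tile nippers with yellow handles, 200 mm long, lying on the bench; handles along its -x, origin at the underside near the joint. Leave alone.
- scissors: Scissors, 170 mm long, lying on the bench; origin at the underside near the pivot. Leave alone.

How it is judged (in metres and radians):
On the way, in this order (a step that is already met when the one before it is completed fails the run):
1. the full-length rail stands on the bars along the tray's open side, let go (y of rail_mid in the frame of tray between 0.07 and 0.1 m and x of rail_mid in the frame of tray between -0.02 and 0.02 m and height (world z) of rail_mid below 0.058 m and angle between rail_mid's own z axis and vertical below 0.1 rad and contact force between the fingers and rail below 0.1 N), for 0.2 s.
2. the jaw bites: the rail is pressed on the tray (contact force between rail and tray above 12 N), for 0.2 s.
At the end, for the whole second after the job is handed in: The 160 mm rail stands upright on the bars against the tray's open side (within 3 mm of contact, ends level within 5 mm, parallel within 0.04 rad), and the clamp presses it on the tray with 42 to 100 N (two or three teeth after the bite), held by the ratchet, all at rest (contact force between rail and tray between 42 and 100 N and x of rail_mid in the frame of tray between -0.005 and 0.005 m and y of rail_mid in the frame of tray between 0.072 and 0.078 m and height (world z) of rail_mid between 0.051 and 0.059 m and angle between the x axis of rail_mid and the x axis of tray, either way round below 0.04 rad and angle between rail_mid's own z axis and vertical below 0.06 rad and height (world z) of tray below 0.034 m and angle between tray's own z axis and vertical below 0.05 rad and linear speed of rail below 0.01 m/s); the robot touches nothing.
It fails at once if the work is crushed: more than 120 N between rail and tray (contact force between rail and tray above 120 N).
It fails at once if the offcut is moved more than 30 mm (distance of offcut_mid from where it was at the start of the episode above 0.03 m).
It fails at once if the glue bottle or the tub is moved more than 30 mm (distance of any of glue_mid, tub_mid from where it was at the start of the episode above 0.03 m).
It fails at once if the nippers or the scissors are moved more than 30 mm (distance of any of nippers, scissors from where it was at the start of the episode above 0.03 m).
It also fails if it takes over 64 s, if anything falls off the work surface, if the arm or the gripper's body presses on something with over 40 N, if the wrist force passes 120 N, or if a joint passes its speed limit or range.

## Working session

There is one attempt and no reset: what is moved stays moved. The work goes in short steps, Python scripts to look and compute and a tool call to move; the robot and the scene stay as the last step left them, time stands still between calls to the robot, and variables do not carry over. Pictures are saved under pics/ and viewed, at most 10 in all, crops included, and the job is handed in when it is done.

Besides the shell and the picture viewer there is one more tool, called as name(argument=value, ...) on one line, values as JSON. apply_moves: Moves the arm, as the interface text tells. Its arguments: {"type":"object","properties":{"delta_pos":{"type":"array"},"rot":{"type":"array"},"hand":{"type":"array"},"newtons":{"type":"number"}},"required":["delta_pos","rot","hand"]}

```bash
mkdir -p pics; ls; cat > h.py <<'E'
import numpy as np, cv2
from scipy.spatial.transform import Rotation as Rn
from workcell import env, viewer, spotter
def ray(p,uv,st=None):
    K=np.array(p["camera_matrix"]); d=np.linalg.inv(K)@np.array([uv[0],uv[1],1.])
    if "mount" in p:
        st=st or env.state(); M=np.array(p["mount"]); R=Rn.from_euler('xyz',st["ee_rot"],degrees=True).as_matrix()
        return R@M[:3,3]+np.array(st["ee_pos"]), R@M[:3,:3]@d
    R=np.array(p["R"]);t=np.array(p["t"]); return -R.T@t, R.T@d
def at(p,uv,z,st=None):
    o,d=ray(p,uv,st); return o+d*(z-o[2])/d[2]
def proj(p,X):
    c=np.array(p["R"])@X+np.array(p["t"]); q=np.array(p["camera_matrix"])@c; return q[:2]/q[2]
def save(p,n): cv2.imwrite(n,np.ascontiguousarray(p["pixels"][:,:,::-1]))
E
python3 - <<'E'
from h import *
print(env.state(), env.hold_point_z)
Z=dict(clamp=0,tail_stop=0,lever_pivot=77,lever_grip=116,tray=30,rail_mid=25,offcut_mid=25,glue_mid=85,tub_mid=25,nippers=0,scissors=0)
ims=[]
for n in("top","scene"):
    p=viewer.grab_frame(n); save(p,f"pics/{n}.png"); ims.append(p["pixels"])
    for k,z in Z.items():
        for r in spotter.landmark_of(p,k)[:2]:
            print(n,k,round(r["score"],2),np.round(r["position"],1),np.round(at(p,r["position"],z),1))
E
```

```text
pics
{'time_s': 0.0, 'qpos': array([ 7.40842346e+01,  1.83515823e+01,  8.97076129e+01, -8.94622223e-04,
        7.20430448e+01, -1.14537736e+00]), 'qvel': array([ 0.05571991,  0.02483369,  0.11458009,  0.03930257,  0.05557335,
       -0.11233819]), 'effort': array([ 3.86851734e-04, -4.12472177e+01, -2.31971633e+01,  7.27608288e-02,
        4.57893033e-02, -1.48570421e-04]), 'ee_pos': array([146.45234508, 555.50691428, 213.11269104]), 'ee_rot': array([-1.79897763e+02, -1.19332313e-03,  1.65229887e+02]), 'force': array([-0.5497867 , -0.77563316, -0.3201966 ]), 'torque': array([-0.01012133, -0.03757421, -0.02912638]), 'gripper_force': 0.0, 'gripper_width': 91.04075095507879} 18.8
top clamp 0.78 [239.4 163.9] [655.3  31.1   0. ]
top clamp 0.46 [401.4 192.2] [ 575.3 -427.2    0. ]
top tail_stop 0.88 [294.4 176.5] [ 619.4 -125.1    0. ]
top lever_pivot 0.65 [180.3 152.6] [669.  187.5  77. ]
top lever_grip 0.69 [166.4 201.5] [531.5 213.1 116. ]
top lever_grip 0.46 [398.8 194.7] [ 551.  -382.5  116. ]
top tray 0.83 [271.8 171.3] [628.2 -59.8  30. ]
top rail_mid 0.69 [364.2 243.4] [ 430.1 -31
[... 343 characters left out ...]
 0.98 [240.7 226.5] [651.5  41.1   0. ]
scene tail_stop 0.51 [224.1 192.5] [ 621.9 -115.6    0. ]
scene lever_pivot 0.94 [259.1 245.7] [671.9 179.6  77. ]
scene lever_grip 0.65 [307.  220.7] [512.9 204.7 116. ]
scene tray 0.57 [232.1 200.4] [629.1 -48.5  30. ]
scene tray 0.44 [258.1 246.6] [658.4 155.2  30. ]
scene rail_mid 0.68 [239.  132.8] [ 427.8 -325.1   25. ]
scene offcut_mid 0.54 [198.  132.9] [ 561.8 -410.2   25. ]
scene glue_mid 0.96 [273.1 285.2] [715.7 316.4  85. ]
scene tub_mid 0.68 [276.3 165. ] [ 404.6 -106.3   25. ]
scene nippers 0.85 [357.9 277.1] [450.9 398.9  -0. ]
scene scissors 0.66 [175.5 160.1] [ 693.2 -349.8    0. ]
scene scissors 0.46 [229.6 201.5] [626.8 -70.2   0. ]
```

```bash
python3 - <<'E'
import cv2
a=cv2.imread("pics/top.png")[100:290,70:450]
cv2.imwrite("pics/topc.png",cv2.resize(a,None,fx=2.1,fy=2.1,interpolation=cv2.INTER_CUBIC))
E
```

```text
(no output)
```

View pics/topc.png

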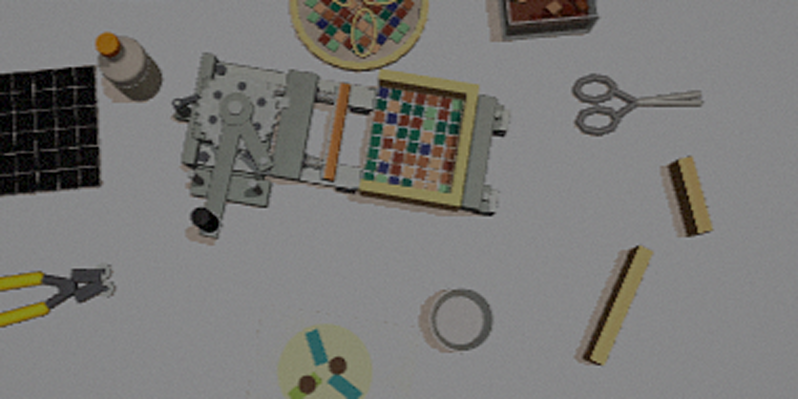

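View pics/scene.png

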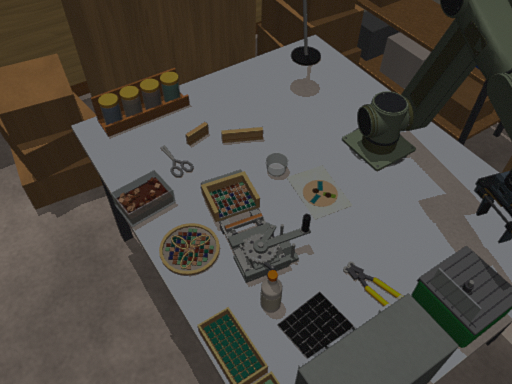

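The top view shows the clamp with its lever at lower left, the orange pad, and the tray open towards the pad. The long rail is at crop px (617,305) and the offcut at (690,195). The scene view agrees. Next I go above the clamp for a closer look.

apply_moves(delta_pos=[[0.5,-0.9,1],[0.5,-0.9,1],[0.5,-0.9,1],[0.5,-0.9,1],[0.5,-0.9,1]], rot=[[0,0,0],[0,0,0],[0,0,0],[0,0,0],[0,0,0]], hand=[1,1,1,1,1])

```text
time_s: 1.62
ee_pos: [209.0, 446.4, 340.0]
ee_rot: [179.5, 0.2, 165.1]
force: [0.5, 0.4, 1.1]
gripper_width: 90.9
gripper_force: 0.0
```

apply_moves(delta_pos=[[0.8,-0.95,0.3],[0.8,-0.95,0.3],[0.8,-0.95,0.3],[0.8,-0.95,0.3]], rot=[[0,0,0],[0,0,0],[0,0,0],[0,0,0]], hand=[1,1,1,1])

```text
time_s: 1.95
ee_pos: [303.9, 332.0, 370.7]
ee_rot: [180.0, 0.1, 165.2]
force: [0.3, -0.5, -0.4]
gripper_width: 91.2
gripper_force: 0.0
```

apply_moves(delta_pos=[[0.8,-0.95,0],[0.8,-0.95,0],[0.8,-0.95,0],[0.8,-0.95,0]], rot=[[0,0,0],[0,0,0],[0,0,0],[0,0,0]], hand=[1,1,1,1])

```text
time_s: 2.28
ee_pos: [400.4, 217.3, 369.6]
ee_rot: [-180.0, 0.1, 165.1]
force: [0.2, 1.5, -0.5]
gripper_width: 91.0
gripper_force: 0.0
```

apply_moves(delta_pos=[[0.8,-0.95,0],[0.8,-0.95,0],[0.8,-0.95,0],[0.8,-0.95,0]], rot=[[0,0,0],[0,0,0],[0,0,0],[0,0,0]], hand=[1,1,1,1])

```text
time_s: 2.62
ee_pos: [496.7, 103.1, 369.2]
ee_rot: [-179.9, 0.0, 165.1]
force: [-1.1, 0.2, -1.0]
gripper_width: 91.1
gripper_force: 0.0
```

apply_moves(delta_pos=[[0.8,-0.95,0],[0.8,-0.95,0],[0.8,-0.95,0],[0.8,-0.95,0],[0.8,-0.95,0],[0.8,-0.95,0]], rot=[[0,0,0],[0,0,0],[0,0,0],[0,0,0],[0,0,0],[0,0,0]], hand=[1,1,1,1,1,1])

```text
time_s: 3.12
ee_pos: [591.1, -8.6, 368.5]
ee_rot: [180.0, -0.1, 165.1]
force: [0.7, 0.2, -0.3]
gripper_width: 91.4
gripper_force: 0.0
```

```bash
python3 - <<'E'
from h import *
st=env.state(); p=viewer.grab_frame("wrist"); save(p,"pics/w1.png")
print(st["ee_pos"],st["ee_rot"],np.round(p["mount"],3),p["camera_matrix"])
for k,z in dict(clamp=0,tail_stop=0,lever_pivot=77,lever_grip=116,tray=30).items():
    for r in spotter.landmark_of(p,k)[:2]: print(k,round(r["score"],2),np.round(r["position"],1),np.round(at(p,r["position"],z,st),1))
E
```

```text
[591.14036436  -8.62266567 368.53843419] [ 1.79990400e+02 -1.38191315e-01  1.65119072e+02] [[ 1.00000e-03 -9.63000e-01 -2.71000e-01  7.62780e+01]
 [ 1.00000e+00  1.00000e-03  0.00000e+00 -9.70000e-02]
 [-0.00000e+00 -2.71000e-01  9.63000e-01 -1.71697e+02]
 [ 0.00000e+00  0.00000e+00  0.00000e+00  1.00000e+00]] [[325.26449454   0.         257.10852256]
 [  0.         325.26449454 193.43808486]
 [  0.           0.           1.        ]]
clamp 0.71 [ 19.6 199.5] [ 568.6 -428.4    0. ]
clamp 0.63 [290.5 176.5] [649.2  34.9   0. ]
tail_stop 0.9 [196.1 186.4] [ 624.6 -125.5    0. ]
lever_pivot 0.74 [400.2 177.8] [673.4 185.8  77. ]
lever_grip 0.64 [419.7  67.2] [528.3 213.8 116. ]
lever_grip 0.29 [158.4  48.7] [426.7 -88.  116. ]
tray 0.84 [240.3 183.1] [631.7 -47.3  30. ]
```

View pics/w1.png

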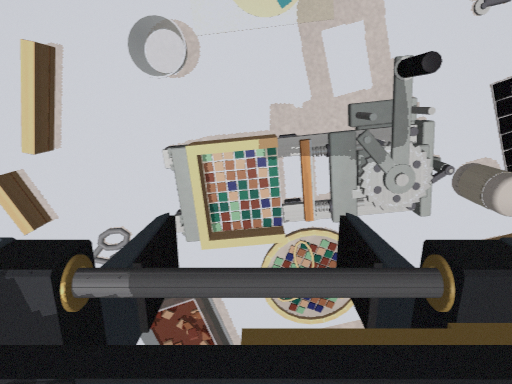

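The wrist view shows the tray at about px (188-285,137-249), open towards the orange pad at (307,180). The pivot is at (400,180) and the grip at (420,65). I enlarge the tray and pad for corner positions.

```bash
python3 - <<'E'
import cv2
a=cv2.imread("pics/w1.png")[125:257,170:330]
cv2.imwrite("pics/w1c.png",cv2.resize(a,None,fx=4.5,fy=4.5,interpolation=cv2.INTER_CUBIC))
E
```

```text
(no output)
```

View pics/w1c.png

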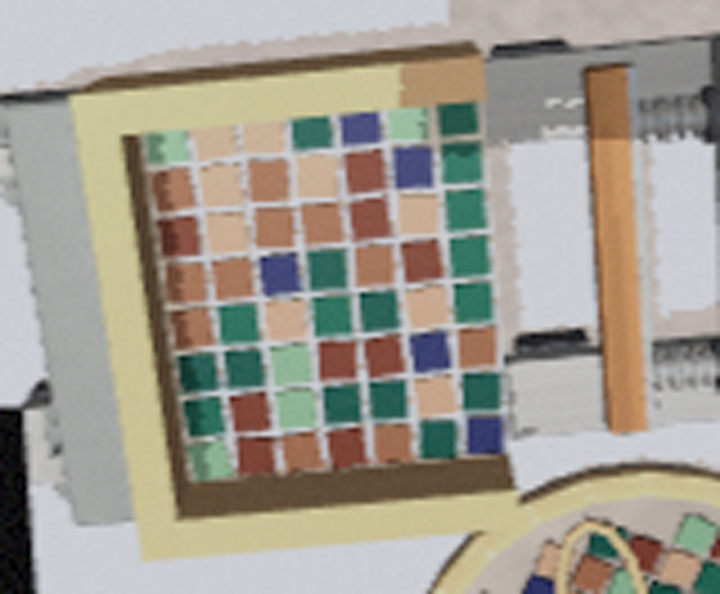

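```bash
python3 - <<'E'
from h import *
st=env.state(); p=viewer.grab_frame("wrist")
f=lambda x,y,z: at(p,(x/4.5+170-.4,y/4.5+125-.4),z,st)
A,B,C,D=[f(*q,80) for q in((72,97),(485,57),(142,560),(524,525))]
E1,E2=f(585,67,48),f(610,432,48)
ang=lambda v:np.degrees(np.arctan2(v[1],v[0]))
print(np.round([A,B,C,D,E1,E2],1))
print("AB",np.linalg.norm(B-A),ang(B-A)-90,"AC",np.linalg.norm(C-A),ang(C-A),"BD",np.linalg.norm(D-B),ang(D-B),"pad",np.linalg.norm(E2-E1),ang(E2-E1))
print("centre",(B+C)/2,(A+D)/2)
E
```

```text
[[ 549.3 -100.8   80. ]
 [ 570.    28.    80. ]
 [ 707.1 -127.    80. ]
 [ 727.7    3.4   80. ]
 [ 585.5   60.8   48. ]
 [ 714.9   41.    48. ]]
AB 130.54144499174862 -9.153600856430458 AC 159.96285853856543 -9.397154357385093 BD 159.54332820644257 -8.87000210465864 pad 130.89391335435116 -8.67414346597247
centre [638.5739372  -49.46037686  80.        ] [638.48349025 -48.70149271  80.        ]
```

apply_moves(delta_pos=[[-0.45,-0.86,-0.3],[-0.45,-0.86,-0.3],[-0.45,-0.86,-0.3],[-0.45,-0.86,-0.3]], rot=[[0,0,0],[0,0,0],[0,0,-0.09],[0,0,-0.09]], hand=[1,1,1,1])

```text
time_s: 3.8
ee_pos: [532.6, -115.0, 332.4]
ee_rot: [-179.8, -0.2, 157.0]
force: [-0.3, 1.1, 0.0]
gripper_width: 91.1
gripper_force: 0.0
```

apply_moves(delta_pos=[[-0.45,-0.86,-0.3],[-0.45,-0.86,-0.3],[-0.45,-0.86,-0.3],[-0.45,-0.86,-0.3]], rot=[[0,0,0],[0,0,0],[0,0,0],[0,0,0]], hand=[1,1,1,1])

```text
time_s: 4.13
ee_pos: [479.0, -217.9, 296.2]
ee_rot: [-179.8, -0.2, 157.2]
force: [-0.1, 0.5, -1.0]
gripper_width: 91.4
gripper_force: 0.0
```

apply_moves(delta_pos=[[-0.45,-0.86,-0.3],[-0.45,-0.86,-0.3],[-0.45,-0.86,-0.3],[-0.45,-0.86,-0.3],[-0.45,-0.86,-0.3],[-0.45,-0.86,-0.3]], rot=[[0,0,0],[0,0,0],[0,0,0],[0,0,0],[0,0,0],[0,0,0]], hand=[1,1,1,1,1,1])

```text
time_s: 4.63
ee_pos: [429.3, -316.9, 262.5]
ee_rot: [180.0, 0.1, 157.5]
force: [-0.8, 0.8, -0.0]
gripper_width: 91.0
gripper_force: 0.0
```

```bash
python3 - <<'E'
from h import *
st=env.state(); p=viewer.grab_frame("wrist"); save(p,"pics/w2.png"); np.savez("w2.npz",**p)
print(st["ee_pos"],st["ee_rot"])
for r in spotter.landmark_of(p,"rail_mid"): print(r,at(p,r["position"],25,st))
for r in spotter.trace(p,"rail_mid"):
    print(r["score"],r["box"]); m=r["mask"].astype(np.uint8)
    c=cv2.boxPoints(cv2.minAreaRect(cv2.findNonZero(m))); print(c, np.round([at(p,q,50,st) for q in c],1))
a=cv2.imread("pics/w2.png"); cv2.imwrite("pics/w2c.png",cv2.resize(a,(800,600),interpolation=cv2.INTER_CUBIC))
E
```

```text
[ 429.30761537 -316.8639425   262.54625609] [1.79955812e+02 5.52809018e-02 1.57513364e+02]
{'position': [260.9, 158.8], 'score': 0.78} [ 425.20595362 -309.67281623   25.        ]
{'position': [428.4, 235.5], 'score': 0.65} [ 609.26098555 -139.33154022   25.        ]
0.8 [263.2, 161.3, 21.1, 131.4]
[[250.22441 225.59344]
 [258.1375   93.70825]
 [275.216    94.73297]
 [267.30292 226.61816]] [[ 494.7 -353.    50. ]
 [ 351.3 -283.1   50. ]
 [ 359.7 -265.7   50. ]
 [ 504.2 -333.6   50. ]]
```

View pics/w2c.png

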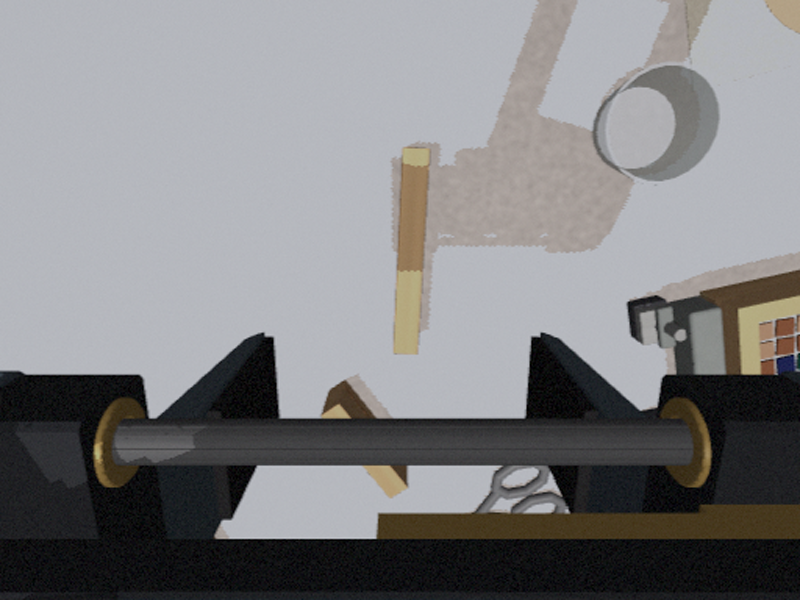

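The rail lies at px (250-275,94-227). It measures 160 x 20 mm, centred at (427.5,-309), yaw about -25.6°. I go down and grasp it.

apply_moves(delta_pos=[[-0.015,0.067,-0.5],[-0.015,0.067,-1],[-0.015,0.067,-1],[-0.015,0.067,-1],[-0.015,0.067,-1]], rot=[[0,0,-0.036],[0,0,-0.036],[0,0,-0.036],[0,0,-0.036],[0,0,-0.036]], hand=[1,1,1,1,1])

```text
time_s: 5.2
ee_pos: [426.8, -308.3, 141.5]
ee_rot: [180.0, -0.2, 154.5]
force: [-0.2, 0.0, 0.6]
gripper_width: 91.3
gripper_force: 0.0
```

apply_moves(delta_pos=[[0,0,-0.3],[0,0,-0.6],[0,0,-0.8],[0,0,-0.98],[0,0,-0.98],[0,0,-0.98]], rot=[[0,0,0],[0,0,0],[0,0,0],[0,0,0],[0,0,0],[0,0,0]], hand=[1,1,1,1,1,1])

```text
time_s: 5.7
ee_pos: [428.6, -310.5, 26.3]
ee_rot: [-180.0, 0.2, 154.4]
force: [-0.5, 0.4, -0.5]
gripper_width: 91.2
gripper_force: 0.0
```

apply_moves(delta_pos=[[0,0,0],[0,0,0],[0,0,0],[0,0,0],[0,0,0],[0,0,0],[0,0,0],[0,0,0],[0,0,0],[0,0,0]], rot=[[0,0,0],[0,0,0],[0,0,0],[0,0,0],[0,0,0],[0,0,0],[0,0,0],[0,0,0],[0,0,0],[0,0,0]], hand=[0.1,0.1,0.1,0.1,0.1,0.1,0.1,0.1,0.1,0.1], newtons=25)

```text
time_s: 6.53
ee_pos: [426.7, -309.5, 24.3]
ee_rot: [180.0, -0.0, 154.4]
force: [0.1, -0.8, -0.3]
gripper_width: 27.4
gripper_force: 0.0
```

apply_moves(delta_pos=[[0,0,0],[0,0,0],[0,0,0],[0,0,0],[0,0,0]], rot=[[0,0,0],[0,0,0],[0,0,0],[0,0,0],[0,0,0]], hand=[0.1,0.1,0.1,0.1,0.1])

```text
time_s: 6.95
ee_pos: [426.8, -309.5, 24.3]
ee_rot: [180.0, -0.0, 154.4]
force: [-0.1, -0.4, -0.8]
gripper_width: 20.0
gripper_force: 25.0
```

apply_moves(delta_pos=[[0,0,0.2],[0,0,0.4],[0,0,0.7],[0,0,1],[0,0,1],[0,0,1]], rot=[[0,0,0],[0,0,0],[0,0,0],[0,0,0],[0,0,0],[0,0,0]], hand=[0.1,0.1,0.1,0.1,0.1,0.1])

```text
time_s: 7.45
ee_pos: [427.8, -310.3, 146.4]
ee_rot: [-179.9, 0.3, 154.4]
force: [0.4, -0.3, -0.2]
gripper_width: 19.6
gripper_force: 25.0
```

```bash
python3 - <<'E'
from h import *
st=env.state(); p=viewer.grab_frame("wrist"); save(p,"pics/w3.png")
print(st["ee_pos"],st["ee_rot"],st["gripper_width"])
z=st["ee_pos"][2]+25
r=spotter.trace(p,"rail_mid")[0]; print(r["score"],r["box"])
m=r["mask"].astype(np.uint8)
c=cv2.boxPoints(cv2.minAreaRect(cv2.findNonZero(m))); w=np.array([at(p,q,z,st) for q in c]); print(np.round(w,1))
print((w.mean(0)-st["ee_pos"]))
a=cv2.imread("pics/w3.png"); cv2.imwrite("pics/w3c.png",cv2.resize(a,(800,600),interpolation=cv2.INTER_CUBIC))
E
```

```text
[ 427.80414807 -310.32033462  146.41344512] [-179.94485476    0.27883987  154.40303703] 19.551408830402107Traceback (most recent call last):
  File "<stdin>", line 5, in <module>
IndexError: list index out of range
```

apply_moves(delta_pos=[[0.62,0.94,0],[0.62,0.94,0],[0.62,0.94,0],[0.62,0.94,0]], rot=[[0,0,0.064],[0,0,0.064],[0,0,0.064],[0,0,0.064]], hand=[0.1,0.1,0.1,0.1])

```text
time_s: 7.88
ee_pos: [502.6, -192.2, 142.3]
ee_rot: [179.8, -0.2, 160.1]
force: [0.9, 0.4, 0.1]
gripper_width: 19.9
gripper_force: 25.0
```

apply_moves(delta_pos=[[0.62,0.94,0],[0.62,0.94,0],[0.62,0.94,0],[0.62,0.94,0]], rot=[[0,0,0.064],[0,0,0.064],[0,0,0.064],[0,0,0.064]], hand=[0.1,0.1,0.1,0.1])

```text
time_s: 8.22
ee_pos: [577.5, -79.5, 142.3]
ee_rot: [179.9, -0.1, 165.6]
force: [-0.1, 0.1, -0.1]
gripper_width: 19.7
gripper_force: 25.0
```

apply_moves(delta_pos=[[0.62,0.94,0],[0.62,0.94,0],[0.62,0.94,0],[0.62,0.94,0],[0.62,0.94,0],[0.62,0.94,0]], rot=[[0,0,0.064],[0,0,0.064],[0,0,0.064],[0,0,0.064],[0,0,0.064],[0,0,0.064]], hand=[0.1,0.1,0.1,0.1,0.1,0.1])

```text
time_s: 8.72
ee_pos: [648.8, 28.3, 142.4]
ee_rot: [-179.9, -0.2, 171.0]
force: [-0.2, -0.1, -1.4]
gripper_width: 20.0
gripper_force: 25.0
```

```bash
python3 - <<'E'
from h import *
st=env.state(); p=viewer.grab_frame("wrist"); save(p,"pics/w4.png")
print(st["ee_pos"],st["ee_rot"],st["gripper_width"],st["time_s"])
a=cv2.imread("pics/w4.png"); cv2.imwrite("pics/w4c.png",cv2.resize(a,(800,600),interpolation=cv2.INTER_CUBIC))
E
```

```text
[648.76549592  28.31791106 142.4271717 ] [-179.902596     -0.22878896  170.96354833] 19.98135037804988 8.7167
```

View pics/w4c.png

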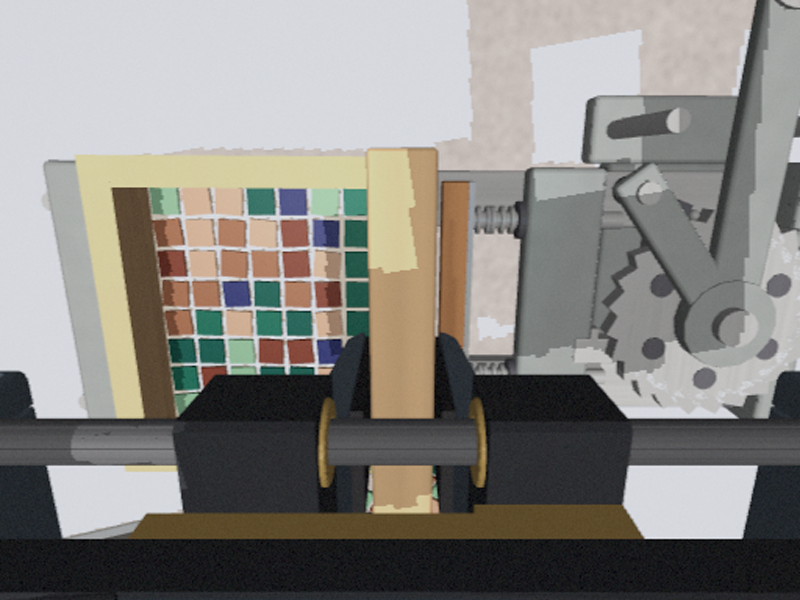

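The rail in the hand covers px (235-280,95-330), parallel to the tray's open side with the pad beyond it. I compare the rail's end with the tray's.

```bash
python3 - <<'E'
from h import *
st=env.state(); p=viewer.grab_frame("wrist")
zr=st["ee_pos"][2]+25.7; s=1.5625
a=np.radians(-9.1); X=np.array([np.cos(a),np.sin(a)]);Y=np.array([-X[1],X[0]]); c=np.array([638.5,-49.0])
def T(u,v,z):
    w=at(p,(u/s-.3,v/s-.3),z,st)[:2]-c; return np.round([w@X,w@Y],1)
print("rail end L,R",T(367,149,zr),T(437,149,zr),"lower edge L/R",T(372,400,zr),T(433,400,zr))
print("tray near corner back, near open", T(78,157,80),T(366,154,80))
print("pad", T(442,182,48),T(442,325,48))
w=np.array(st["ee_pos"][:2])-c; print("tcp",w@X,w@Y)
E
```

```text
rail end L,R [-81.2  67.5] [-81.2  86.8] lower edge L/R [-5.4 67.7] [-5.4 86.9]
tray near corner back, near open [-79.7 -67.1] [-81.1  61. ]
pad [-67.8  97.4] [ 9. 99.]
tcp -2.1588011168568197 77.22729385764269
```

apply_moves(delta_pos=[[0.01,0.011,-0.15],[0.01,0.011,-0.35],[0.01,0.011,-0.5],[0.01,0.011,-0.6],[0.01,0.011,-0.68],[0.01,0.011,-0.73],[0.01,0.011,-0.73],[0.01,0.011,-0.73]], rot=[[0,0,0],[0,0,0],[0,0,0],[0,0,0],[0,0,0],[0,0,0],[0,0,0],[0,0,0]], hand=[0.1,0.1,0.1,0.1,0.1,0.1,0.1,0.1])

```text
time_s: 9.48
ee_pos: [651.5, 29.9, 57.3]
ee_rot: [180.0, 0.0, 170.9]
force: [0.5, -0.4, -0.6]
gripper_width: 19.5
gripper_force: 25.0
```

apply_moves(delta_pos=[[0,0,-0.008],[0,0,-0.015],[0,0,-0.015]], rot=[[0,0,0],[0,0,0],[0,0,0]], hand=[0.1,0.1,0.1])

```text
time_s: 9.73
ee_pos: [651.6, 30.2, 55.6]
ee_rot: [180.0, 0.1, 170.9]
force: [0.3, 0.7, -0.8]
gripper_width: 19.8
gripper_force: 25.0
```

apply_moves(delta_pos=[[0,0,-0.01],[0,0,-0.01],[0,0,-0.01]], rot=[[0,0,0],[0,0,0],[0,0,0]], hand=[0.1,0.1,0.1])

```text
time_s: 9.98
ee_pos: [651.7, 30.3, 54.4]
ee_rot: [180.0, 0.1, 170.9]
force: [-0.2, 0.3, 2.0]
gripper_width: 19.8
gripper_force: 25.0
```

apply_moves(delta_pos=[[0,0,0],[0,0,0],[0,0,0],[0,0,0],[0,0,0],[0,0,0]], rot=[[0,0,0],[0,0,0],[0,0,0],[0,0,0],[0,0,0],[0,0,0]], hand=[0.6,0.6,0.6,0.6,0.6,0.6])

```text
time_s: 10.48
ee_pos: [651.1, 30.2, 53.7]
ee_rot: [180.0, -0.0, 170.9]
force: [0.1, 0.1, 0.6]
gripper_width: 54.2
gripper_force: 0.0
```

apply_moves(delta_pos=[[0,0,0.2],[0,0,0.5],[0,0,0.9],[0,0,1],[0,0,1],[0,0,1]], rot=[[0,0,0],[0,0,0],[0,0,0],[0,0,0],[0,0,0],[0,0,0]], hand=[0.6,0.6,0.6,0.6,0.6,0.6])

```text
time_s: 10.98
ee_pos: [651.7, 30.2, 175.0]
ee_rot: [180.0, 0.2, 170.9]
force: [-0.1, -0.2, -0.7]
gripper_width: 54.5
gripper_force: 0.0
```

```bash
python3 - <<'E'
from h import *
st=env.state(); p=viewer.grab_frame("wrist"); save(p,"pics/w5.png")
print(st["ee_pos"],st["ee_rot"],st["gripper_width"],st["time_s"])
for k,z in dict(lever_pivot=77,lever_grip=116,rail_mid=55).items():
    for r in spotter.landmark_of(p,k)[:1]: print(k,round(r["score"],2),np.round(r["position"],1),np.round(at(p,r["position"],z,st),1))
a=cv2.imread("pics/w5.png"); cv2.imwrite("pics/w5c.png",cv2.resize(a,(800,600),interpolation=cv2.INTER_CUBIC))
E
```

```text
[651.67576073  30.16985343 175.02127003] [1.79966637e+02 1.50567537e-01 1.70899592e+02] 54.486942901393775 10.9833
lever_pivot 0.84 [437.6 191.1] [674.  183.9  77. ]
rail_mid 0.69 [256.4 189.2] [653.6  29.3  55. ]
```

View pics/w5c.png

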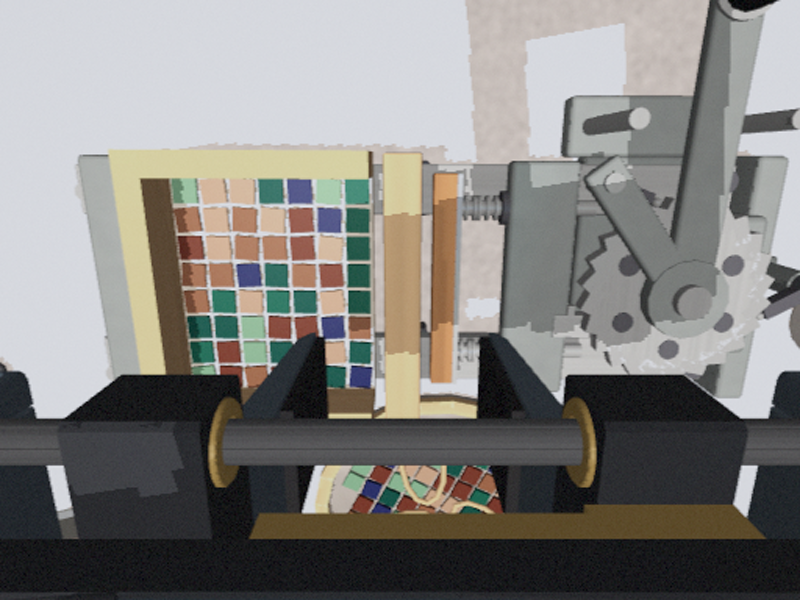

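The rail stands at px (246-270,98-265) between tray and pad, parallel, with its near end about 1 mm off the tray's. Now to the lever grip.

apply_moves(delta_pos=[[0,0,0.3],[-0.515,0.766,0.3],[-0.515,0.766,0.3],[-0.515,0.766,0.3],[-0.515,0.766,0.3]], rot=[[0,0,0],[0,0,0],[0,0,0],[0,0,0],[0,0,0]], hand=[0.8,0.8,0.8,0.8,0.8])

```text
time_s: 11.6
ee_pos: [585.8, 125.9, 208.7]
ee_rot: [179.9, -0.3, 171.1]
force: [-0.4, -0.4, 0.5]
gripper_width: 73.2
gripper_force: 0.0
```

apply_moves(delta_pos=[[-0.515,0.766,0],[-0.515,0.766,0],[-0.515,0.766,0],[-0.515,0.766,0],[-0.515,0.766,0]], rot=[[0,0,0],[0,0,0],[0,0,0],[0,0,0],[0,0,0]], hand=[0.8,0.8,0.8,0.8,0.8])

```text
time_s: 12.02
ee_pos: [526.9, 214.5, 208.8]
ee_rot: [-179.9, -0.1, 171.1]
force: [0.2, -0.8, 0.1]
gripper_width: 73.0
gripper_force: 0.0
```

```bash
python3 - <<'E'
from h import *
st=env.state(); p=viewer.grab_frame("wrist"); save(p,"pics/w6.png")
print(st["ee_pos"],st["ee_rot"],st["gripper_width"],st["time_s"])
def go(p,st=None):
  for k,z in dict(lever_pivot=77,lever_grip=116).items():
    for r in spotter.landmark_of(p,k)[:2]: print(k,round(r["score"],2),np.round(r["position"],1),np.round(at(p,r["position"],z,st),1))
  for r in spotter.trace(p,"lever_grip")[:1]: print(r["score"],np.round(r["box"]))
go(p,st); go(viewer.grab_frame("scene")); go(viewer.grab_frame("top"))
a=cv2.imread("pics/w6.png"); cv2.imwrite("pics/w6c.png",cv2.resize(a,(800,600),interpolation=cv2.INTER_CUBIC))
E
```

```text
[526.92958815 214.53454274 208.76521234] [-1.79921361e+02 -7.17694210e-02  1.71050990e+02] 73.00359268450092 12.0167
lever_pivot 0.72 [246.7 317.6] [672.3 180.1  77. ]
lever_grip 0.88 [255.6 195.1] [526.2 213.2 116. ]
0.79 [234. 250.  75. 163.]
lever_pivot 0.73 [261.9 245.5] [664.4 183.6  77. ]
lever_grip 0.57 [305.  221.4] [519.7 203.4 116. ]
0.76 [283. 233.  60.  40.]
lever_pivot 0.78 [179.9 154.7] [663.3 188.4  77. ]
0.61 [187. 162.  31.  38.]
```

View pics/w6c.png

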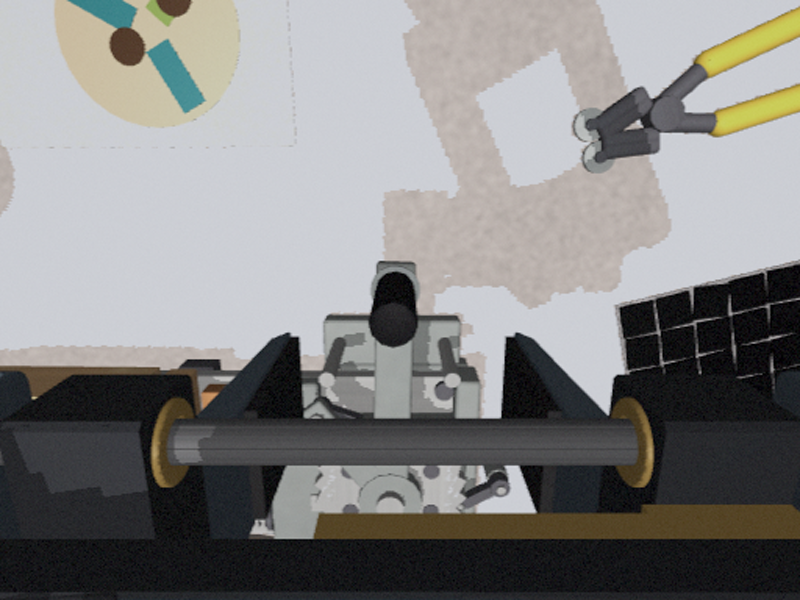

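The grip is midway between the fingers, about px (252,197), at (526,213). I descend and close on it.

apply_moves(delta_pos=[[-0.006,-0.011,-0.3],[-0.006,-0.011,-0.6],[-0.006,-0.011,-0.85],[-0.006,-0.011,-0.95],[-0.006,-0.011,-0.95],[-0.006,-0.011,-0.95]], rot=[[0,0,0],[0,0,0],[0,0,0],[0,0,0],[0,0,0],[0,0,0]], hand=[0.8,0.8,0.8,0.8,0.8,0.8])

```text
time_s: 13.12
ee_pos: [526.9, 212.7, 95.6]
ee_rot: [-180.0, -0.0, 170.9]
force: [0.7, 0.5, 0.9]
gripper_width: 72.5
gripper_force: 0.0
```

apply_moves(delta_pos=[[0,0,0],[0,0,0],[0,0,0],[0,0,0],[0,0,0],[0,0,0],[0,0,0],[0,0,0],[0,0,0],[0,0,0]], rot=[[0,0,0],[0,0,0],[0,0,0],[0,0,0],[0,0,0],[0,0,0],[0,0,0],[0,0,0],[0,0,0],[0,0,0]], hand=[0.15,0.15,0.15,0.15,0.15,0.15,0.15,0.15,0.15,0.15], newtons=20)

```text
time_s: 13.95
ee_pos: [526.8, 212.6, 95.9]
ee_rot: [180.0, -0.0, 170.9]
force: [-0.8, -1.6, 1.5]
gripper_width: 23.7
gripper_force: 20.0
```

apply_moves(delta_pos=[[-0.015,-0.08,0],[-0.023,-0.16,0],[-0.024,-0.23,0],[-0.024,-0.288,0],[-0.024,-0.288,0],[-0.024,-0.288,0]], rot=[[0,0,0],[0,0,0],[0,0,0],[0,0,0],[0,0,0],[0,0,0]], hand=[0.15,0.15,0.15,0.15,0.15,0.15])

```text
time_s: 14.45
ee_pos: [523.4, 177.3, 95.8]
ee_rot: [-180.0, -0.1, 170.8]
force: [-4.1, 0.2, 3.5]
gripper_width: 23.3
gripper_force: 20.0
```

apply_moves(delta_pos=[[0.001,0.132,0],[0.014,0.255,0],[0.04,0.378,0],[0.078,0.497,0],[0.078,0.497,0],[0.078,0.497,0],[0.078,0.497,0]], rot=[[0,0,0],[0,0,0],[0,0,0],[0,0,0],[0,0,0],[0,0,0],[0,0,0]], hand=[0.15,0.15,0.15,0.15,0.15,0.15,0.15])

```text
time_s: 15.03
ee_pos: [531.6, 238.6, 95.4]
ee_rot: [180.0, -0.2, 170.9]
force: [-6.2, 3.2, 3.3]
gripper_width: 23.8
gripper_force: 20.0
```

apply_moves(delta_pos=[[-0.05,-0.119,0],[-0.076,-0.242,0],[-0.089,-0.365,0],[-0.09,-0.497,0],[-0.09,-0.497,0],[-0.09,-0.497,0]], rot=[[0,0,0],[0,0,0],[0,0,0],[0,0,0],[0,0,0],[0,0,0]], hand=[0.15,0.15,0.15,0.15,0.15,0.15])

```text
time_s: 15.53
ee_pos: [522.2, 177.4, 95.6]
ee_rot: [-180.0, -0.1, 170.8]
force: [-3.8, -0.7, 1.4]
gripper_width: 23.9
gripper_force: 20.0
```

apply_moves(delta_pos=[[0.001,0.132,0],[0.014,0.255,0],[0.04,0.378,0],[0.078,0.497,0],[0.078,0.497,0],[0.078,0.497,0],[0.078,0.497,0]], rot=[[0,0,0],[0,0,0],[0,0,0],[0,0,0],[0,0,0],[0,0,0],[0,0,0]], hand=[0.15,0.15,0.15,0.15,0.15,0.15,0.15])

```text
time_s: 16.12
ee_pos: [530.0, 239.4, 95.2]
ee_rot: [180.0, -0.3, 170.9]
force: [-6.4, 2.8, 1.3]
gripper_width: 24.2
gripper_force: 20.0
```

```bash
cat > pad.py <<'E'
from h import *
# pad position along tray y, from orange pixels in the top picture; plus force/lever angle
st=env.state(); P=np.array([673.7,184.9]); v=np.array(st["ee_pos"][:2])-P
ang=np.arctan2(v[1],v[0])%(2*np.pi); t=np.array([np.sin(ang),-np.cos(ang)])
print("theta",np.radians(170.9)-ang,"r",np.hypot(*v),"Ft",np.array(st["force"][:2])@t,"t",st["time_s"])
a=np.radians(-9.1); X=np.array([np.cos(a),np.sin(a)]);Y=np.array([-X[1],X[0]]); c=np.array([638.5,-49.0])
for n in("top","scene"):
    p=viewer.grab_frame(n); save(p,f"pics/{n}_now.png")
    hsv=cv2.cvtColor(np.ascontiguousarray(p["pixels"]),cv2.COLOR_RGB2HSV)
    prof=[]
    for y in np.arange(60,106,2.):
        s=[]
        for x in np.arange(-50,51,10.):
            w=c+X*x+Y*y; u=proj(p,np.array([*w,48.])); s.append(cv2.getRectSubPix(hsv[:,:,1],(1,1),(float(u[0]),float(u[1])))[0,0])
        prof.append(int(np.median(s)))
    print(n,prof)
E
python3 pad.py
```

```text
theta 0.20352459989517602 r 153.64728714718296 Ft 0.3711396201569768 t 16.1167
top [47, 25, 36, 81, 111, 104, 98, 101, 102, 102, 101, 98, 96, 98, 118, 160, 174, 171, 161, 124, 64, 25, 22]
scene [118, 122, 127, 130, 130, 129, 129, 129, 129, 126, 127, 125, 137, 152, 165, 174, 178, 169, 153, 98, 39, 22, 11]
```

apply_moves(delta_pos=[[-0.038,-0.119,0],[-0.064,-0.242,0],[-0.077,-0.365,0],[-0.078,-0.497,0],[-0.078,-0.497,0],[-0.078,-0.497,0]], rot=[[0,0,0],[0,0,0],[0,0,0],[0,0,0],[0,0,0],[0,0,0]], hand=[0.15,0.15,0.15,0.15,0.15,0.15])

```text
time_s: 16.72
ee_pos: [522.1, 178.0, 95.4]
ee_rot: [-180.0, -0.1, 170.8]
force: [-3.5, -1.2, 0.8]
gripper_width: 24.1
gripper_force: 20.0
```

apply_moves(delta_pos=[[0.001,0.132,0],[0.014,0.255,0],[0.04,0.378,0],[0.078,0.497,0],[0.078,0.497,0],[0.078,0.497,0],[0.078,0.497,0]], rot=[[0,0,0],[0,0,0],[0,0,0],[0,0,0],[0,0,0],[0,0,0],[0,0,0]], hand=[0.15,0.15,0.15,0.15,0.15,0.15,0.15])

```text
time_s: 17.3
ee_pos: [529.9, 239.6, 95.2]
ee_rot: [180.0, -0.3, 170.9]
force: [-6.1, 3.9, 1.8]
gripper_width: 23.6
gripper_force: 20.0
```

```bash
python3 pad.py
```

```text
theta 0.20492769855810522 r 153.86775447410412 Ft 1.4938219447412715 t 17.3
top [61, 81, 109, 98, 99, 102, 103, 101, 98, 97, 100, 109, 139, 174, 172, 167, 147, 92, 37, 13, 30, 35, 19]
scene [127, 129, 130, 131, 130, 130, 129, 129, 129, 129, 145, 166, 174, 175, 174, 166, 137, 75, 28, 17, 6, 6, 9]
```

apply_moves(delta_pos=[[-0.038,-0.119,0],[-0.064,-0.242,0],[-0.077,-0.365,0],[-0.078,-0.497,0],[-0.078,-0.497,0],[-0.078,-0.497,0]], rot=[[0,0,0],[0,0,0],[0,0,0],[0,0,0],[0,0,0],[0,0,0]], hand=[0.15,0.15,0.15,0.15,0.15,0.15])

```text
time_s: 17.9
ee_pos: [522.1, 178.4, 95.5]
ee_rot: [-180.0, -0.1, 170.8]
force: [-4.2, -0.8, -0.5]
gripper_width: 23.7
gripper_force: 20.0
```

apply_moves(delta_pos=[[0.001,0.132,0],[0.014,0.255,0],[0.04,0.378,0],[0.078,0.497,0],[0.078,0.497,0],[0.078,0.497,0],[0.078,0.497,0]], rot=[[0,0,0],[0,0,0],[0,0,0],[0,0,0],[0,0,0],[0,0,0],[0,0,0]], hand=[0.15,0.15,0.15,0.15,0.15,0.15,0.15])

```text
time_s: 18.48
ee_pos: [529.1, 239.2, 95.3]
ee_rot: [-179.9, -0.4, 170.9]
force: [-8.9, 1.1, 1.3]
gripper_width: 23.5
gripper_force: 20.0
```

```bash
python3 pad.py
```

```text
theta 0.200497780576105 r 154.51794553713071 Ft -2.1292114675145717 t 18.4833
top [69, 92, 105, 96, 101, 102, 103, 99, 97, 97, 100, 119, 154, 176, 169, 164, 136, 78, 23, 17, 33, 28, 13]
scene [129, 131, 131, 131, 131, 128, 127, 125, 126, 131, 150, 167, 174, 180, 172, 153, 117, 62, 23, 14, 6, 9, 13]
```

apply_moves(delta_pos=[[-0.038,-0.119,0],[-0.064,-0.242,0],[-0.077,-0.365,0],[-0.078,-0.497,0],[-0.078,-0.497,0],[-0.078,-0.497,0]], rot=[[0,0,0],[0,0,0],[0,0,0],[0,0,0],[0,0,0],[0,0,0]], hand=[0.15,0.15,0.15,0.15,0.15,0.15])

```text
time_s: 19.08
ee_pos: [522.1, 178.6, 95.5]
ee_rot: [-180.0, -0.1, 170.8]
force: [-5.1, -1.5, -1.3]
gripper_width: 23.6
gripper_force: 20.0
```

apply_moves(delta_pos=[[0.001,0.132,0],[0.014,0.255,0],[0.04,0.378,0],[0.078,0.497,0],[0.078,0.497,0],[0.078,0.497,0],[0.078,0.497,0]], rot=[[0,0,0],[0,0,0],[0,0,0],[0,0,0],[0,0,0],[0,0,0],[0,0,0]], hand=[0.15,0.15,0.15,0.15,0.15,0.15,0.15])

```text
time_s: 19.67
ee_pos: [528.6, 238.9, 95.2]
ee_rot: [-179.9, -0.4, 170.9]
force: [-10.9, -1.1, 2.4]
gripper_width: 23.7
gripper_force: 20.0
```

```bash
python3 pad.py
```

```text
theta 0.1972457545001114 r 154.84261147092005 Ft -4.859207058223422 t 19.6667
top [74, 93, 106, 95, 100, 102, 103, 101, 99, 96, 100, 120, 160, 173, 168, 164, 136, 80, 25, 17, 33, 28, 14]
scene [128, 131, 132, 130, 127, 126, 126, 127, 127, 131, 148, 165, 172, 178, 171, 152, 117, 63, 24, 15, 9, 10, 13]
```

apply_moves(delta_pos=[[-0.038,-0.119,0],[-0.064,-0.242,0],[-0.077,-0.365,0],[-0.078,-0.497,0],[-0.078,-0.497,0],[-0.078,-0.497,0]], rot=[[0,0,0],[0,0,0],[0,0,0],[0,0,0],[0,0,0],[0,0,0]], hand=[0.15,0.15,0.15,0.15,0.15,0.15])

```text
time_s: 20.27
ee_pos: [522.0, 178.7, 95.5]
ee_rot: [-180.0, -0.1, 170.8]
force: [-5.3, -0.3, -0.9]
gripper_width: 23.7
gripper_force: 20.0
```

apply_moves(delta_pos=[[0.001,0.132,0],[0.014,0.255,0],[0.04,0.378,0],[0.078,0.497,0],[0.078,0.497,0],[0.078,0.497,0],[0.078,0.497,0]], rot=[[0,0,0],[0,0,0],[0,0,0],[0,0,0],[0,0,0],[0,0,0],[0,0,0]], hand=[0.15,0.15,0.15,0.15,0.15,0.15,0.15])

```text
time_s: 20.85
ee_pos: [528.2, 238.3, 95.3]
ee_rot: [-179.8, -0.4, 170.9]
force: [-11.3, -3.6, 3.4]
gripper_width: 24.2
gripper_force: 20.0
```

```bash
python3 pad.py; python3 - <<'E'
import cv2
a=cv2.imread("pics/top_now.png")[120:220,150:320]
cv2.imwrite("pics/t6.png",cv2.resize(a,None,fx=4.5,fy=4.5,interpolation=cv2.INTER_CUBIC))
E
```

```text
theta 0.19271208777306992 r 155.0179616104079 Ft -7.284037154933804 t 20.85
top [69, 95, 104, 97, 100, 102, 102, 100, 99, 97, 100, 119, 152, 173, 170, 166, 134, 77, 26, 20, 31, 29, 16]
scene [129, 130, 131, 129, 127, 128, 127, 126, 126, 129, 147, 164, 170, 176, 172, 153, 116, 60, 22, 17, 7, 9, 12]
```

View pics/t6.png

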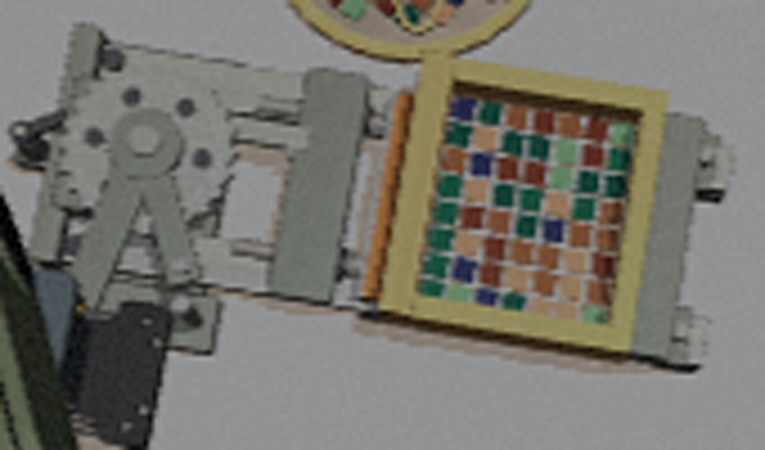

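The top view shows the rail flush against the tray with ends level, and the pad pressing on it at crop px (390,195). Effort rose about -2.1, -4.9, -7.3 N over strokes 4 to 6. So the jaw bit at stroke 4 and two teeth followed. I ease the lever back to the middle and let go.

apply_moves(delta_pos=[[-0.038,-0.119,0],[-0.06,-0.242,0],[-0.06,-0.242,0],[-0.06,-0.242,0]], rot=[[0,0,0],[0,0,0],[0,0,0],[0,0,0]], hand=[0.15,0.15,0.15,0.15])

```text
time_s: 21.28
ee_pos: [522.7, 209.8, 95.4]
ee_rot: [-180.0, -0.3, 170.8]
force: [-7.5, 1.1, -0.1]
gripper_width: 23.6
gripper_force: 20.0
```

apply_moves(delta_pos=[[0,0,0],[0,0,0],[0,0,0],[0,0,0],[0,0,0],[0,0,0],[0,0,0]], rot=[[0,0,0],[0,0,0],[0,0,0],[0,0,0],[0,0,0],[0,0,0],[0,0,0]], hand=[0.7,0.7,0.7,0.7,0.7,0.7,0.7])

```text
time_s: 21.87
ee_pos: [525.0, 208.8, 95.9]
ee_rot: [180.0, 0.0, 170.9]
force: [-0.4, 0.4, 0.0]
gripper_width: 63.5
gripper_force: 0.0
```

apply_moves(delta_pos=[[0,0,0.2],[0,0,0.5],[0,0,0.8],[0,0,1],[0,0,1],[0,0,1]], rot=[[0,0,0],[0,0,0],[0,0,0],[0,0,0],[0,0,0],[0,0,0]], hand=[0.7,0.7,0.7,0.7,0.7,0.7])

```text
time_s: 22.37
ee_pos: [525.5, 208.9, 217.4]
ee_rot: [179.9, 0.2, 170.9]
force: [-0.1, -0.4, 0.0]
gripper_width: 63.8
gripper_force: 0.0
```

```bash
python3 pad.py; python3 - <<'E'
import cv2
a=cv2.imread("pics/top_now.png")[90:290,70:450]
cv2.imwrite("pics/t7.png",cv2.resize(a,None,fx=2.1,fy=2.1,interpolation=cv2.INTER_CUBIC))
E
```

```text
theta 0.0020288816457560976 r 150.12359081640494 Ft -0.44655619631180193 t 22.3667
top [74, 93, 104, 98, 101, 102, 102, 100, 98, 96, 100, 117, 154, 174, 168, 163, 132, 78, 23, 19, 32, 29, 14]
scene [127, 130, 131, 131, 130, 129, 128, 127, 126, 131, 148, 168, 174, 178, 171, 153, 116, 61, 24, 15, 6, 10, 14]
```

View pics/t7.png

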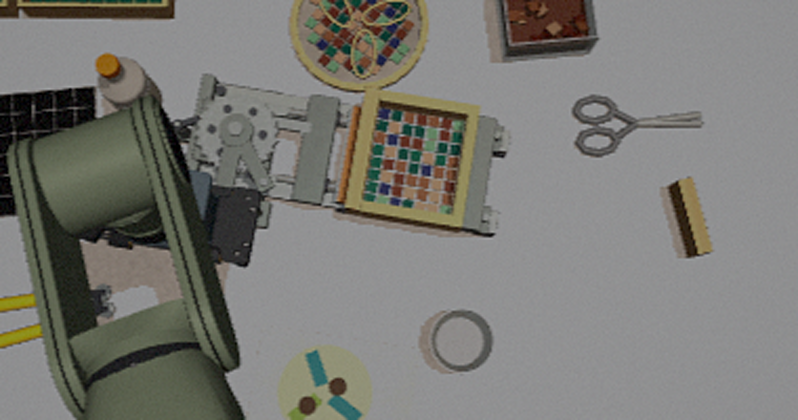

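The rail stays clamped flush on the tray at crop px (360,150). Of the rest, the glue, tub, offcut and scissors look unmoved. The arm partly hides the nippers, but it never came near them. The robot is clear, so I hand in.

```bash
python3 -c "
from workcell import env
print(env.job_done())"
```

```text
the job is handed in; nothing more can be done
None
```

The 160 mm rail is clamped flush along the tray's open side, two teeth past the bite felt on stroke 4, and I handed the job in at about 22 s with the arm clear; the clamping force is only estimated from lever effort (about 65 N), and no verdict was returned.

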